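# Pack the coin kit into its carry tray in order

## Robot

A 6-joint arm with a two-finger parallel gripper is mounted at the origin on a cart in front of the work surface, level with it; the furniture and walls round the work are solid. World frame = base frame: x ahead of the robot, y to its left, z up, the work surface at z = 0. Lengths are in m, angles in rad, forces in N, time in s.
With the tool pointing down it reaches from about 0.3 to 0.875 m from the base axis. Payload 4.2 kg.
Tool frame: the origin (TCP) lies on the centre line of the jaws, within the pads' length; the fingertips stand manip.tips_ahead ahead of it and the grasp point (between the pads) lies 8 mm behind it (manip.tips_ahead is the distance from the TCP to the fingertips, in m); z points along the fingers, y is the line along which they close (so a half turn about z gives the same grasp; the last joint's range is limited). The gripper opens to 85 mm and grips with 20 to 120 N. Pads are 22 mm wide; open, the fingers measure 114 mm over their backs; the gripper's body (76 mm by 85 mm) begins 54 mm behind the grasp point. The pads swing forward as they close: fully open they stand 13 mm farther back than shut.
Start: joints at [1.131, 0.32, 1.565, -0, 1.257, -0.02], TCP at [0.234, 0.525, 0.242] pointing down, gripper open.
Joint ranges: [-3.11, 3.11], [-0.84, 2.01], [0.21, 2.61], [-1.34, 4.49], [0.05, 2.63], [-2.56, 2.56]. Speed limits (rad/s): [2.57, 2.57, 3.14, 3.14, 3.14, 3.14].

## Interface

Orientations are given as a rotation vector (axis times angle).
In Python, from cell import manip, cams, look_for gives the robot as it stands.
- The arm moves only by the shell command python3 -m jog 'ROWS' [FORCE]. ROWS is JSON, a list of rows, each a list of 7 numbers: the opening in per cent of the stroke, from 0 (shut) to 100 (fully open), then the shift along the world's x, y, z in m, then the turn, a rotation vector about the world's x, y, z in degrees. In form: [[claw, dx, dy, dz, ax, ay, az], ...]. A call has 1 to 20 rows; each row shifts and turns the commanded pose from where the row before left it; what a row does not reach is not made up. A row lasts 1/12 s, in which the tool goes at most 41.7 mm and 7.16 degrees, less where a joint would pass 70% of its speed; a pose out of reach is approached as far as the arm can. A call with a gripper value outside its range is refused whole. The fingers move at their own pace and stop on an object; FORCE is the grip in N (left out, the last holds). Time passes only in rows, so rows that do not move let the fingers close. It gives the time, the measured TCP pose, the force, the opening and the grip force at its end, in the units of the state.
- manip.get_obs(): the state, without advancing time (a new reading comes with each control period).
- cams.grab_frame(name): name is "side" or "top"; returns a dict with "image" (420x560x3 uint8, red, green, blue), "depth" (420x560 float32, m along the optical axis (not along the pixel's ray), 0 where there is no reading), "fx", "fy", "cx", "cy" (pixels), "R" (3x3) and "t" (3): a world point X has camera coordinates R X + t. Camera axes: x right, y down, z forward; pixel columns grow to the right and rows downward; lengths in m; the calibration is good to about 2 mm. A picture is of the moment at which its call begins.
- manip.job_done(): hands the job in; it is judged then, once.
Trained networks look in the newest picture that a camera, given by its name, has taken for a name from the list of things; names that differ only in an ending like _2 or _b are one class to them, and where a whole thing is asked for, a point or a joint stands for the part that bears it (a point fixed in the world has none). Each returns a list of dicts, best first, with "conf" (0 to 1); they miss things now and then, are a little off and sometimes report something else, mostly with a low value. They report only what shows in the picture. A call takes as long as a camera call. They do not tell look-alikes from the thing itself.
- look_for(camera, thing): "location" ([x, y, z] in m, in world coordinates, good to about 4 mm: the middle of the surface that is visible of it).
The state is a dict: "clock": time; "joints": joint angles; "dq": joint speeds; "effort": joint torques, N m; "tcp_pos": TCP position; "tcp_rot": TCP orientation; "wrist_force": force on the tool from outside, world axes, zero at the start; "torque": the same for the moment, N m; "width": opening from 0.0 (shut) to 1.0 (fully open); "grasp_force": force on a finger pad.
Only numpy, scipy, OpenCV 4.12 (cv2) and the standard library are available. Lean on these libraries where they do the work, as an engineer would, in place of code of your own. Each camera call takes 0.05 s, during which the arm holds its last target. There are 200 camera calls.

## Task

Pack the coin kit into the grey tray: put the red tin flat in the tray's blue bay, lengthwise like the bay, then the stack of white coin flips squarely on the middle of the tin, then the black coin case squarely on the middle of the flips. Also lift the green battery out of its wooden rest and lay it in the tray's black groove, at any time you like. Leave the red battery lying in the wooden rest, and do not disturb the rubber blower.

Things in the scene. Friction and masses are not known exactly. Their poses are not given: they have to be found in the camera images.
- hinged_tin: Closed pocket tin with a red lid and bare metal sides, 62 (x) x 94 (y) x 25 (z) mm, 85 g, lid fixed shut, flat on top. Loose. Origin: centre of its underside; z up, y along its length. Its flat lid top bears load at z = 24.5 mm.
- coin_flips: Stack of white square cardboard coin holders with a grey round window, behaves as one block, 50 x 50 x 16 mm (its sheets stick out up to 1.5 mm more), 30 g. Loose. Origin: centre of its underside; z up, x and y along its edges.
- coin_case: Small closed black coin case with a brass clasp, 44 (x) x 52 (y) x 14 (z) mm, 35 g, lid fixed shut. Loose. Origin: centre of its underside, 1 mm toward -x from the mid of its sides; z up, x along its short edge.
- green_battery: Green and white round battery, 50 mm long, 17 mm in diameter, 23 g, lying in one of the two grooves of the wooden battery rest. Loose; it can roll. Its y axis is its long axis; the origin lies at mid-length, 7.3 mm from its axis, directly under the axis as it lies at the start. Grip it across its diameter.
- green_battery_mid (a point): Centre of the green battery: on its axis, at mid-length.
- red_battery: Red and white round battery of the same size, lying in the other groove of the wooden battery rest; to be left there. Origin and axes as for the green battery.
- tray: Grey carry tray, fixed to the desk, 179 (x) x 82 (y) mm, rim 8 mm high. Origin: centre of its underside; z up, x along its length. Toward +x is the bay with a blue liner: 111 (x) x 76 (y) mm inside, centred at x = +31, y = 0 mm, floor at z = 3 mm; the tin lies in it with its long (y) axis along the tray's x axis, either way round. Toward -x is the black groove.
- tray_groove (a point): Middle of the tray's black V groove for the battery (tray x = -57, y = 0 mm), at the bottom of the V, 3.5 mm above the desk; x along the groove, z up. 59 mm long between end walls 8 mm high; shoulders 4 mm above the point, sides sloping 30 degrees. A battery lies along x with its axis 9.7 mm above the point.
- battery_rest: Wooden battery rest, fixed to the desk, 133 (x) x 38 (y) mm, end plates and middle plate 8 mm high. Origin: centre of its underside; z up, x along its length. Two V grooves (62 mm long, as in the tray) lie end to end along x, centred at x = -32.5 and x = +32.5 mm; a battery lies in each with its axis along x and 13 mm above the desk.
- blower: Black rubber blower with a red band, 53 mm in diameter, 107 mm tall, standing on the desk; a bystander. Origin: centre of its underside.
There are look-alikes about, which are no part of the job. What is shaped like the coin_case but turquoise is not meant.

How it is judged:
On the way, in this order (a step that is already met when the one before it is completed fails the run):
1. the red tin lies flat in the blue bay of the tray, released (x of hinged_tin in the frame of tray between 0.019 and 0.043 m and y of hinged_tin in the frame of tray between -0.012 and 0.012 m and z of hinged_tin in the frame of tray between 0.001 and 0.006 m and angle between hinged_tin's own z axis and vertical below 0.06 rad and angle between the y axis of hinged_tin and the x axis of tray, either way round below 0.2 rad and contact force between hinged_tin and the fingers below 0.1 N and linear speed of hinged_tin below 0.02 m/s), for 0.2 s.
2. the white coin flips lie squarely on the tin in the tray, released (x of hinged_tin in the frame of tray between 0.019 and 0.043 m and y of hinged_tin in the frame of tray between -0.012 and 0.012 m and z of hinged_tin in the frame of tray between 0.001 and 0.006 m and angle between hinged_tin's own z axis and vertical below 0.06 rad and angle between the y axis of hinged_tin and the x axis of tray, either way round below 0.2 rad and x of coin_flips in the frame of hinged_tin between -0.012 and 0.012 m and y of coin_flips in the frame of hinged_tin between -0.012 and 0.012 m and z of coin_flips in the frame of hinged_tin between 0.02 and 0.028 m and angle between coin_flips's own z axis and vertical below 0.08 rad and (angle between the x axis of coin_flips and the x axis of hinged_tin, either way round below 0.2 rad or angle between the y axis of coin_flips and the x axis of hinged_tin, either way round below 0.2 rad) and contact force between coin_flips and the fingers below 0.1 N and linear speed of coin_flips below 0.02 m/s), for 0.2 s.
3. the black coin case lies squarely on the flips on the tin, released (x of hinged_tin in the frame of tray between 0.019 and 0.043 m and y of hinged_tin in the frame of tray between -0.012 and 0.012 m and z of hinged_tin in the frame of tray between 0.001 and 0.006 m and angle between hinged_tin's own z axis and vertical below 0.06 rad and angle between the y axis of hinged_tin and the x axis of tray, either way round below 0.2 rad and x of coin_flips in the frame of hinged_tin between -0.012 and 0.012 m and y of coin_flips in the frame of hinged_tin between -0.012 and 0.012 m and z of coin_flips in the frame of hinged_tin between 0.02 and 0.028 m and angle between coin_flips's own z axis and vertical below 0.08 rad and (angle between the x axis of coin_flips and the x axis of hinged_tin, either way round below 0.2 rad or angle between the y axis of coin_flips and the x axis of hinged_tin, either way round below 0.2 rad) and x of coin_case in the frame of coin_flips between -0.012 and 0.012 m and y of coin_case in the frame of coin_flips between -0.012 and 0.012 m and z of coin_case in the frame of coin_flips between 0.013 and 0.019 m and angle between coin_case's own z axis and vertical below 0.1 rad and (angle between the x axis of coin_case and the x axis of coin_flips, either way round below 0.2 rad or angle between the y axis of coin_case and the x axis of coin_flips, either way round below 0.2 rad) and contact force between coin_case and the fingers below 0.1 N and linear speed of coin_case below 0.02 m/s), for 0.2 s.
At the end, for the whole second after the job is handed in: Tin flat in the blue bay (12 mm, 0.2 rad), flips on the tin and case on the flips, each flat, within 12 mm of the middle and square within 0.2 rad (any quarter turn); green battery seated in the groove (9 mm, 0.1 rad); red battery in its rest within 15 mm of its start; all at rest (x of hinged_tin in the frame of tray between 0.019 and 0.043 m and y of hinged_tin in the frame of tray between -0.012 and 0.012 m and z of hinged_tin in the frame of tray between 0.001 and 0.006 m and angle between hinged_tin's own z axis and vertical below 0.06 rad and angle between the y axis of hinged_tin and the x axis of tray, either way round below 0.2 rad and x of coin_flips in the frame of hinged_tin between -0.012 and 0.012 m and y of coin_flips in the frame of hinged_tin between -0.012 and 0.012 m and z of coin_flips in the frame of hinged_tin between 0.02 and 0.028 m and angle between coin_flips's own z axis and vertical below 0.08 rad and (angle between the x axis of coin_flips and the x axis of hinged_tin, either way round below 0.2 rad or angle between the y axis of coin_flips and the x axis of hinged_tin, either way round below 0.2 rad) and x of coin_case in the frame of coin_flips between -0.012 and 0.012 m and y of coin_case in the frame of coin_flips between -0.012 and 0.012 m and z of coin_case in the frame of coin_flips between 0.013 and 0.019 m and angle between coin_case's own z axis and vertical below 0.1 rad and (angle between the x axis of coin_case and the x axis of coin_flips, either way round below 0.2 rad or angle between the y axis of coin_case and the x axis of coin_flips, either way round below 0.2 rad) and x of green_battery_mid in the frame of tray_groove between -0.009 and 0.009 m and y of green_battery_mid in the frame of tray_groove between -0.0035 and 0.0035 m and z of green_battery_mid in the frame of tray_groove between 0.007 and 0.0125 m and angle between the y axis of green_battery and the x axis of tray, either way round below 0.1 rad and distance of red_battery from where it was at the start of the episode below 0.015 m and linear speed of each of hinged_tin, coin_flips, coin_case, green_battery, red_battery below 0.02 m/s); the robot touches nothing.
It fails at once if the red battery is taken or moved more than 15 mm (distance of red_battery from where it was at the start of the episode above 0.015 m).
It fails at once if the blower is moved more than 20 mm or tipped over (distance of blower from where it was at the start of the episode above 0.02 m or angle between blower's own z axis and vertical above 0.5 rad).
It also fails if it takes over 96 s, if anything falls off the work surface, if the arm or the gripper's body presses on something with over 40 N, if the wrist force passes 120 N, or if a joint passes its speed limit or range.

## Working session

There is one attempt and no reset: what is moved stays moved. The work goes in short steps, Python scripts to look and compute and a shell command to move; the robot and the scene stay as the last step left them, time stands still between calls to the robot, and variables do not carry over. Pictures are saved under pics/ and viewed, at most 14 in all, crops included, and the job is handed in when it is done.

```bash
mkdir -p pics; ls; python3 - <<'E'
from cell import manip,cams,look_for
import cv2
print(manip.tips_ahead); o=manip.get_obs(); print(o['clock'],o['tcp_pos'],o['tcp_rot'],o['width'])
for c in('top','side'):
    f=cams.grab_frame(c); cv2.imwrite(f'pics/{c}0.png',f['image'][:,:,::-1])
    import numpy as np; np.savez(f'{c}0.npz',**f)
    for n in ['hinged_tin','coin_flips','coin_case','green_battery','red_battery','tray','battery_rest','blower']:
        print(c,n,[(np.round(d['location'],3).tolist(),round(d['conf'],2)) for d in look_for(c,n)][:4])
E
```

```text
pics
0.011
0.0 [0.23414828 0.52465059 0.24147682] [-6.54465571e-01 -3.07222669e+00  2.75664190e-03] 1.0000673419733062
top hinged_tin [([0.61, -0.087, 0.026], 0.64)]
top coin_flips [([0.458, -0.309, 0.015], 0.78)]
top coin_case [([0.616, 0.185, 0.012], 0.87), ([0.431, -0.193, 0.016], 0.61)]
top green_battery []
top red_battery [([0.668, 0.087, 0.02], 0.54), ([0.752, 0.156, 0.06], 0.34)]
top tray [([0.618, -0.266, 0.006], 0.81), ([0.667, 0.087, 0.019], 0.63)]
top battery_rest [([0.632, 0.084, 0.006], 0.79)]
top blower [([0.749, 0.157, 0.057], 0.75)]
side hinged_tin [([0.618, -0.057, 0.023], 0.62)]
side coin_flips []
side coin_case [([0.616, 0.2, 0.013], 0.97), ([0.751, 0.177, 0.044], 0.3)]
side green_battery [([0.6, 0.089, 0.017], 0.49)]
side red_battery [([0.664, 0.098, 0.015], 0.6)]
side tray [([0.618, -0.255, 0.002], 0.74), ([0.634, 0.1, 0.003], 0.58)]
side battery_rest [([0.632, 0.096, 0.004], 0.73)]
side blower [([0.753, 0.178, 0.04], 0.95)]
```

View pics/top0.png

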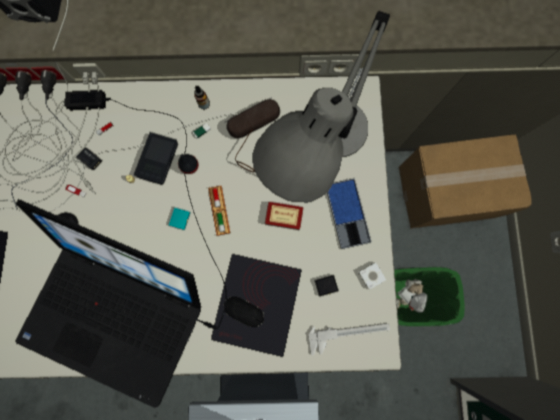

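View pics/side0.png

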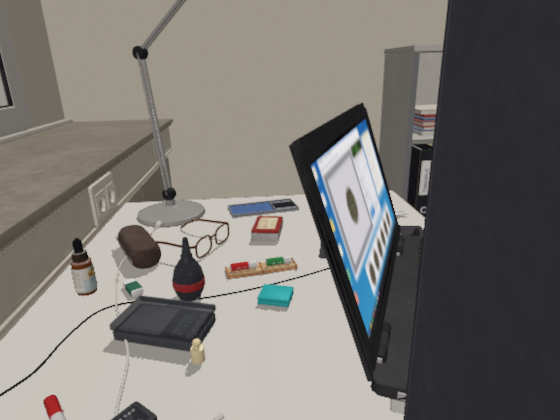

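The top view shows the black case at (327,285), the turquoise look-alike at (179,218), flips at (372,275), tin at (285,215) and tray at (350,213) with its groove at the lower end. It also shows the rest at (219,210), red battery upper and green lower, and the blower at (188,163). A lamp hangs over part of the desk, so I'll measure its clearance too.

```bash
cat > h.py <<'E'
import numpy as np,cv2
def cloud(f):
    v,u=np.mgrid[:f['depth'].shape[0],:f['depth'].shape[1]]
    d=f['depth'].astype(float)
    P=np.stack([(u-f['cx'])/f['fx']*d,(v-f['cy'])/f['fy']*d,d],-1)
    W=(P-f['t'])@f['R']; W[d<=0]=np.nan
    return W
def rect(W,m):
    p=W[m][:,:2]; (c,s,a)=cv2.minAreaRect((p*1000).astype(np.float32))
    return np.round(c,1),np.round(s,1),round(a,1),m.sum(),np.round(np.nanmedian(W[m][:,2])*1000,1)
E
python3 - <<'E'
import numpy as np,cv2
from h import *
f=np.load('top0.npz'); W=cloud(f); im=f['image']
print('cam',(-f['R'].T@f['t']).round(3),f['fx'])
def box(x,y,r,z0,z1): return (abs(W[...,0]-x)<r)&(abs(W[...,1]-y)<r)&(W[...,2]>z0)&(W[...,2]<z1)
for n,x,y,r,z0,z1 in [('tin',.61,-.087,.075,.018,.035),('flips',.458,-.309,.05,.009,.025),('case',.431,-.193,.05,.008,.025),('tray',.618,-.266,.13,.0025,.03),('rest',.632,.084,.09,.004,.03),('blower',.75,.157,.04,.01,.2)]:
    m=box(x,y,r,z0,z1); print(n,*rect(W,m))
hsv=cv2.cvtColor(im,cv2.COLOR_RGB2HSV)
b=box(.632,.084,.09,-.01,.03)&(hsv[...,1]>120)
for n,m in [('green',b&(abs(hsv[...,0].astype(int)-65)<20)),('red',b&((hsv[...,0]<6)|(hsv[...,0]>172))),('blue',box(.62,-.266,.14,-.01,.03)&(abs(hsv[...,0].astype(int)-112)<15)&(hsv[...,1]>90))]:
    print(n,*rect(W,m))
# tall things
for z0 in (.05,.1,.15,.2,.3,.4,.5,.6,.8):
    m=(W[...,2]>z0)&(W[...,2]<z0+.1)&(W[...,0]>.1)&(W[...,0]<.95)&(abs(W[...,1])<.7)
    if m.sum()>5:
        for k,l in [('y<.2',W[...,1]<.2),('y>.2',W[...,1]>=.2)]:
            if (m&l).sum()>5: print(z0,k,W[m&l].min(0).round(2),W[m&l].max(0).round(2),(m&l).sum())
cv2.imwrite('pics/c1.png',cv2.resize(im[160:310,165:405,::-1],(800,500),interpolation=cv2.INTER_CUBIC))
E
```

```text
cam [ 0.441 -0.073  0.999] 379.2167410255904
tin [615.1 -89.8] [93.6 62.5] 79.2 839 25.8
flips [ 453.4 -311.7] [51.3 52.8] 27.7 423 16.9
case [ 431.2 -193.7] [45.4 51.6] 14.5 361 14.6
tray [ 618.1 -253.7] [234.8 259.6] 89.8 2670 4.3
rest [630.6  84.6] [175.9 179.8] 0.9 780 8.6
blower [755.8 159.1] [45.4 50.7] 46.1 347 56.5
green [610.1  78.5] [27.5 10.7] 8.6 44 20.1
red [675.7  91. ] [30.1 11.1] 12.1 47 19.4
blue [ 648.1 -254. ] [111.4  76.9] 11.1 1114 4.3
0.05 y<.2 [0.2  0.07 0.05] [0.95 0.2  0.15] 2654
0.05 y>.2 [0.17 0.2  0.05] [0.95 0.61 0.15] 15647
0.1 y<.2 [ 0.39 -0.26  0.1 ] [0.94 0.2  0.2 ] 614
0.1 y>.2 [0.43 0.2  0.1 ] [0.57 0.45 0.2 ] 1353
0.15 y<.2 [ 0.41 -0.26  0.15] [0.88 0.2  0.25] 743
0.15 y>.2 [0.45 0.2  0.15] [0.59 0.45 0.25] 1430
0.2 y<.2 [ 0.42 -0.26  0.2 ] [0.88 0.2  0.3 ] 982
0.2 y>.2 [0.47 0.2  0.2 ] [0.61 0.44 0.3 ] 1704
0.3 y<.2 [ 0.46 -0.27  0.3 ] [0.89 0.2  0.4 ] 227
0.3 y>.2 [0.5 0.2 0.3] [0.61 0.42 0.3 ] 381
0.4 y<.2 [ 0.78 -0.27  0.4 ] [ 0.9  -0.21  0.5 ] 379
0.5 y<.2 [ 0.66 -0.22  0.5 ] [ 0.78 -0.16  0.6 ] 438
0.6 y<.2 [ 0.52 -0.17  0.6 ] [ 0.67 -0.05  0.7 ] 7934
```

View pics/c1.png

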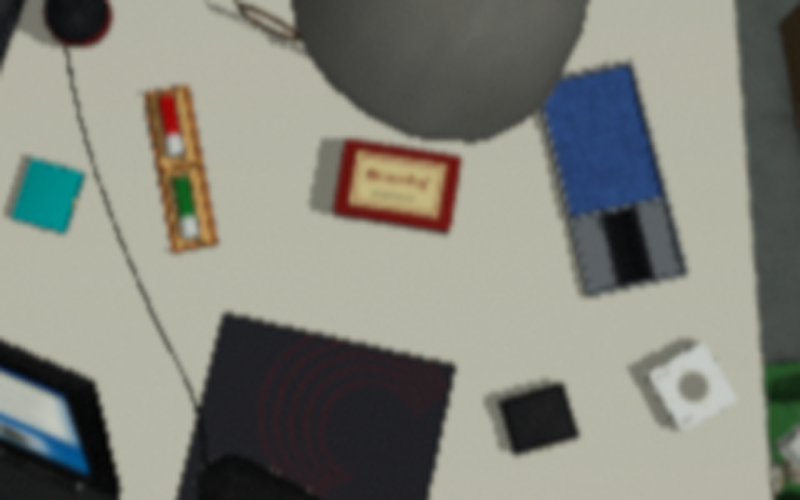

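The candidates for the case are black at crop (540,415) and turquoise at (48,195); I choose the black one. Red-top tin at crop (400,185) and flips at (692,385) are unique. Green battery at crop (187,203) is the lower one in the rest, the red one is at (170,125). Next I'll get the battery ends and the laptop and lamp clearances.

```bash
cat > m.py <<'E'
import numpy as np,cv2
from h import *
f=np.load('top0.npz'); W=cloud(f); im=f['image']; hsv=cv2.cvtColor(im,cv2.COLOR_RGB2HSV)
near=(np.hypot(W[...,0]-.632,W[...,1]-.084)<.085)
hi=near&(W[...,2]>.0155)&(W[...,2]<.03)
a=np.radians(11);ax=np.array([np.cos(a),np.sin(a)]);ay=np.array([-ax[1],ax[0]])
o=np.array([.632,.084])
p=(W[hi][:,:2]-o); s=p@ax; t=p@ay
for n,m in (('green',s<0),('red',s>0)):
    print(n,'s',np.percentile(s[m],[0,5,95,100]).round(4),'t',np.percentile(t[m],[0,50,100]).round(4),m.sum(),'fit deg',np.degrees(np.arctan(np.polyfit(s[m],t[m],1)[0]))+11)
rest=near&(W[...,2]>.005)&(W[...,2]<.03)&(hsv[...,1]>60)
rest=cv2.morphologyEx(rest.astype(np.uint8),cv2.MORPH_OPEN,np.ones((2,2)))>0
print('rest',*rect(W,rest))
m=(W[...,1]>.04)&(W[...,1]<.5)&(W[...,0]>.1)&(W[...,0]<.65)&(W[...,2]>.04)
for y in np.arange(.06,.5,.04):
    k=m&(abs(W[...,1]-y)<.02)
    if k.sum()>3: q=W[k]; i=q[:,2].argmax(); print('laptop y',y.round(2),'x',q[:,0].min().round(3),q[:,0].max().round(3),'zmax',q[i].round(3))
E
python3 m.py
python3 - <<'E'
import sys; sys.path.insert(0,'.')
from h import *
f=np.load('side0.npz'); W=cloud(f)
m=(abs(W[...,0]-.6)<.15)&(abs(W[...,1]+.1)<.15)&(W[...,2]>.3)
print('side lamp lowest',W[m].min(0) if m.any() else None)
E
```

```text
green s [-0.0544 -0.0524 -0.0088 -0.0053] t [-0.0076 -0.0013  0.0065] 90 fit deg 8.285852596586912
red s [0.0105 0.0137 0.0593 0.0611] t [-0.0085 -0.0015  0.0829] 92 fit deg -4.268343937607449
rest [627.3 116.2] [131.2 102.6] 10.1 439 9.1
laptop y 0.06 x 0.337 0.368 zmax [0.337 0.078 0.057]
laptop y 0.1 x 0.337 0.477 zmax [0.466 0.114 0.304]
laptop y 0.14 x 0.285 0.494 zmax [0.481 0.145 0.304]
laptop y 0.18 x 0.198 0.512 zmax [0.493 0.169 0.304]
laptop y 0.22 x 0.17 0.529 zmax [0.523 0.229 0.304]
laptop y 0.26 x 0.179 0.548 zmax [0.535 0.267 0.304]
laptop y 0.3 x 0.197 0.566 zmax [0.555 0.309 0.304]
laptop y 0.34 x 0.215 0.585 zmax [0.577 0.349 0.303]
laptop y 0.38 x 0.233 0.601 zmax [0.582 0.373 0.303]
laptop y 0.42 x 0.25 0.611 zmax [0.6   0.413 0.303]
laptop y 0.46 x 0.268 0.574 zmax [0.574 0.441 0.2  ]
side lamp lowest None
```

```bash
python3 -m jog '[[50,0,0,0.04,0,0,-7],[50,0,0,0.04,0,0,-7],[50,0,0,0.04,0,0,-7],[50,0,0,0.04,0,0,-7],[50,0.0246,-0.0298,0,0,0,-7],[50,0.0246,-0.0298,0,0,0,-7],[50,0.0246,-0.0298,0,0,0,-7],[50,0.0246,-0.0298,0,0,0,-7],[50,0.0246,-0.0298,0,0,0,-7],[50,0.0246,-0.0298,0,0,0,-7],[50,0.0246,-0.0298,0,0,0,-7],[50,0.0246,-0.0298,0,0,0,-7],[50,0.0246,-0.0298,0,0,0,-7],[50,0.0246,-0.0298,0,0,0,-7],[50,0.0246,-0.0298,0,0,0,-7],[50,0.0246,-0.0298,0,0,0,-7],[50,0.0246,-0.0298,0,0,0,-7],[50,0.0246,-0.0298,0,0,0,-7],[50,0.0246,-0.0298,0,0,0,-7],[50,0,0,0,0,0,-5]]' 25
```

```text
clock: 2.57
tcp_pos: [0.6069, 0.0726, 0.4005]
tcp_rot: [3.103, 0.471, -0.001]
wrist_force: [-2.1, 1.1, -1.2]
width: 0.502
grasp_force: 0.0
```

```bash
cat >> h.py <<'E'
def tool():
    from cell import manip
    from scipy.spatial.transform import Rotation as Ro
    o=manip.get_obs(); R=Ro.from_rotvec(o['tcp_rot']).as_matrix()
    print('t',round(o['clock'],2),'tcp',np.round(o['tcp_pos'],4),'yaw_y',np.degrees(np.arctan2(R[1,1],R[0,1])).round(2),'z',R[:,2].round(3),'w',round(o['width'],3),'gf',np.round(o['grasp_force'],1),'F',np.round(o['wrist_force'],1),'q',np.round(o['joints'],2))
if __name__=='__main__': tool()
E
python3 h.py
```

```text
t 2.57 tcp [0.6069 0.0726 0.4005] yaw_y -72.73 z [ 0.    -0.004 -1.   ] w 0.502 gf 0.0 F [-2.1  1.1 -1.2] q [ 0.1   0.33  1.16 -0.    1.65  1.37]
```

```bash
python3 -m jog '[[50,0,0,-0.04,0,0,0],[50,0,0,-0.04,0,0,0],[50,0,0,-0.04,0,0,0],[50,0,0,-0.04,0,0,0],[50,0,0,-0.04,0,0,0],[50,0,0,-0.04,0,0,0],[50,0,0,-0.04,0,0,0],[50,0,0,-0.04,0,0,0],[50,0,0,0,0,0,0],[50,0,0,0,0,0,0],[50,0,0,0,0,0,0]]' && python3 h.py; python3 - <<'E'
from cell import cams
import cv2,numpy as np
f=cams.grab_frame('side'); cv2.imwrite('pics/s1.png',cv2.resize(f['image'][150:360,120:400,::-1],(800,600),interpolation=cv2.INTER_CUBIC))
E
```

```text
clock: 3.48
tcp_pos: [0.6051, 0.0783, 0.0845]
tcp_rot: [3.103, 0.49, 0.006]
wrist_force: [0.8, -0.6, -0.1]
width: 0.505
grasp_force: 0.0
t 3.48 tcp [0.6051 0.0783 0.0845] yaw_y -72.05 z [ 0.004  0.    -1.   ] w 0.505 gf 0.0 F [ 0.8 -0.6 -0.1] q [ 0.11  0.51  1.7  -0.    0.94  1.37]
```

View pics/s1.png

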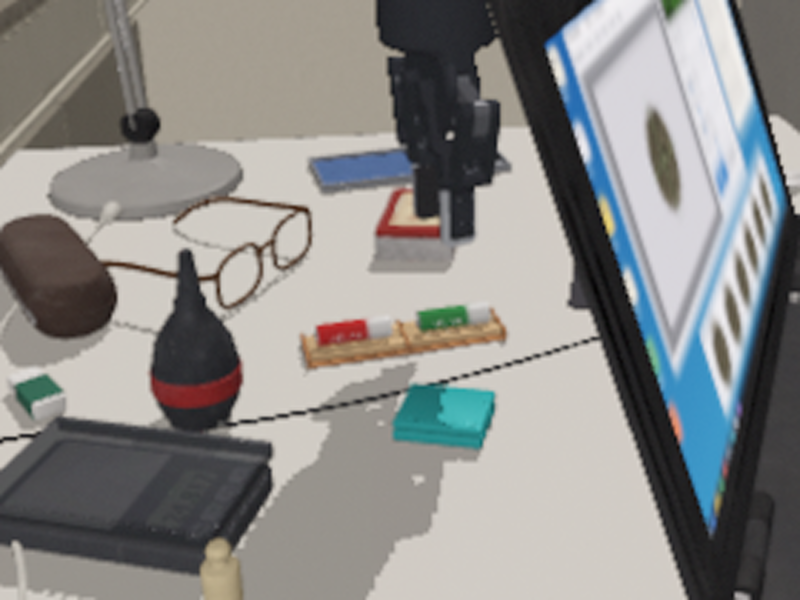

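The fingers stand above the green battery (455,315 in crop), and the red one is clear at (350,330). I correct the yaw by -7° and descend.

```bash
python3 -m jog '[[50,-0.002,0,-0.02,0,0,-7],[50,0,0,-0.02,0,0,0],[50,0,0,0,0,0,0],[50,0,0,0,0,0,0],[50,0,0,0,0,0,0]]' && python3 h.py
```

```text
clock: 3.95
tcp_pos: [0.6031, 0.0783, 0.0448]
tcp_rot: [3.127, 0.3, 0.007]
wrist_force: [-0.5, 0.7, 1.5]
width: 0.499
grasp_force: 0.0
t 3.95 tcp [0.6031 0.0783 0.0448] yaw_y -79.03 z [ 0.004  0.    -1.   ] w 0.499 gf 0.0 F [-0.5  0.7  1.5] q [ 0.11  0.55  1.74 -0.    0.85  1.49]
```

```bash
python3 -m jog '[[50,0,0,-0.012,0,0,0],[50,0,0,-0.0115,0,0,0],[50,0,0,0,0,0,0],[50,0,0,0,0,0,0],[5,0,0,0,0,0,0],[5,0,0,0,0,0,0],[5,0,0,0,0,0,0],[5,0,0,0,0,0,0],[5,0,0,0,0,0,0],[5,0,0,0,0,0,0]]' 25 && python3 h.py
```

```text
clock: 4.78
tcp_pos: [0.6017, 0.0794, 0.0199]
tcp_rot: [-3.125, -0.298, -0.002]
wrist_force: [-2.4, 5.5, 4.8]
width: 0.187
grasp_force: 25.3
t 4.78 tcp [0.6017 0.0794 0.0199] yaw_y -79.1 z [ 0.001  0.002 -1.   ] w 0.187 gf 25.3 F [-2.4  5.5  4.8] q [0.11 0.58 1.76 0.   0.8  1.49]
```

```bash
python3 -m jog '[[5,0,0,0.03,0,0,0],[5,0,0,0.04,0,0,0],[5,-0.0041,-0.035,0,0,0,0],[5,-0.0041,-0.035,0,0,0,0],[5,-0.0041,-0.035,0,0,0,0],[5,-0.0041,-0.035,0,0,0,0],[5,-0.0041,-0.035,0,0,0,0],[5,-0.0041,-0.035,0,0,0,0],[5,-0.0041,-0.035,0,0,0,0],[5,-0.0041,-0.035,0,0,0,0],[5,-0.0041,-0.035,0,0,0,0],[5,-0.0041,-0.035,0,0,0,0],[5,0,0,0,0,0,0],[5,0,0,0,0,0,0],[5,0,0,0,0,0,0]]' && python3 h.py; python3 - <<'E'
from cell import cams
import cv2,numpy as np
f=cams.grab_frame('top'); np.savez('top1.npz',**f); cv2.imwrite('pics/t1.png',cv2.resize(f['image'][150:300,280:420,::-1],(560,600),interpolation=cv2.INTER_CUBIC))
E
```

```text
clock: 6.03
tcp_pos: [0.5601, -0.2717, 0.0889]
tcp_rot: [-3.127, -0.299, 0.0]
wrist_force: [-0.5, 0.4, -0.8]
width: 0.183
grasp_force: 24.9
t 6.03 tcp [ 0.5601 -0.2717  0.0889] yaw_y -79.09 z [-0.  0. -1.] w 0.183 gf 24.9 F [-0.5  0.4 -0.8] q [-0.47  0.52  1.66  0.    0.97  0.91]
```

View pics/t1.png

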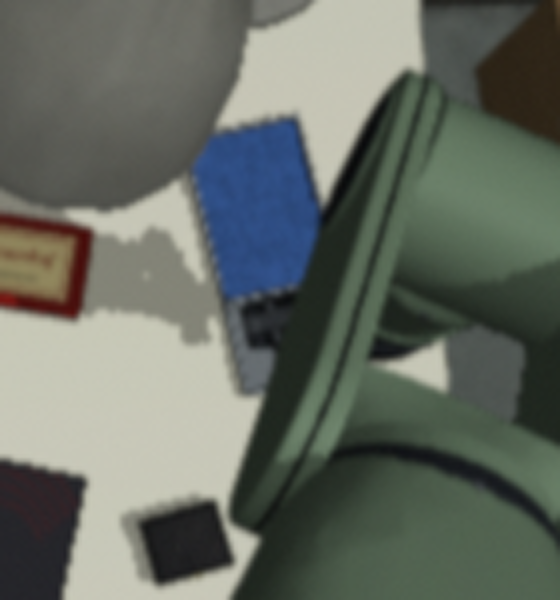

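The arm hides the groove from above, so I'll fix it from the first picture's black patch.

```bash
python3 - <<'E'
from h import *
f=np.load('top0.npz'); W=cloud(f); im=f['image']; hsv=cv2.cvtColor(im,cv2.COLOR_RGB2HSV)
loc=(abs(W[...,0]-.562)<.05)&(abs(W[...,1]+.271)<.06)&(W[...,2]>-.01)&(W[...,2]<.02)
print(sorted(hsv[...,2][loc].tolist())[::60])
print('black',*rect(W,loc&(hsv[...,2]<40)))
a=np.radians(11.1);ax=np.array([np.cos(a),np.sin(a)]);ay=np.array([-ax[1],ax[0]])
T=np.array([.6177,-.260])
t=(np.hypot(W[...,0]-T[0],W[...,1]-T[1])<.12)&(hsv[...,2]<140)&(W[...,2]>-.01)&(W[...,2]<.02)&((hsv[...,1]>90)|(hsv[...,2]<110))
p=(W[t][:,:2]-T); s=p@ax;q=p@ay; k=(abs(s)<.1)&(abs(q)<.05)
print('tray s',np.percentile(s[k],[0,1,99,100]).round(4),'q',np.percentile(q[k],[0,1,99,100]).round(4))
E
```

```text
[11, 14, 17, 28, 54, 72, 84, 89, 93, 96, 99, 99, 100, 101, 111, 115, 119, 134, 153, 172, 179, 180, 181, 181, 181, 181, 181, 181, 182]
black [ 563.  -269.8] [55.8 26.5] 11.4 212 7.7
tray s [-0.0876 -0.086   0.0878  0.0905] q [-0.04   -0.0388  0.0414  0.0453]
```

```bash
python3 -m jog '[[5,0.002,0.001,-0.03,0,0,0],[5,0,0,-0.025,0,0,0],[5,0,0,-0.006,0,0,0],[5,0,0,-0.004,0,0,0],[5,0,0,-0.002,0,0,0],[5,0,0,0,0,0,0],[5,0,0,0,0,0,0],[5,0,0,0,0,0,0]]' && python3 h.py
```

```text
clock: 6.75
tcp_pos: [0.5631, -0.2712, 0.0231]
tcp_rot: [3.126, 0.3, 0.003]
wrist_force: [0.0, -0.3, -0.1]
width: 0.185
grasp_force: 24.9
t 6.75 tcp [ 0.5631 -0.2712  0.0231] yaw_y -79.05 z [ 0.002 -0.001 -1.   ] w 0.185 gf 24.9 F [ 0.  -0.3 -0.1] q [-0.47  0.6   1.71 -0.    0.83  0.91]
```

```bash
python3 -m jog '[[5,-0.0005,0.0005,-0.002,0,0,0],[5,0,0,-0.001,0,0,0],[5,0,0,0,0,0,0],[12,0,0,0,0,0,0],[18,0,0,0,0,0,0],[24,0,0,0,0,0,0],[40,0,0,0,0,0,0],[50,0,0,0,0,0,0],[60,0,0,0.02,0,0,0],[70,0,0,0.03,0,0,0],[80,0,0,0.03,0,0,0],[100,0,0,0.02,0,0,0],[100,0,0,0,0,0,0]]' && python3 h.py;
```

```text
clock: 7.83
tcp_pos: [0.5644, -0.2718, 0.1237]
tcp_rot: [3.122, 0.299, 0.012]
wrist_force: [0.9, -0.3, 1.0]
width: 0.999
grasp_force: 0.0
t 7.83 tcp [ 0.5644 -0.2718  0.1237] yaw_y -79.06 z [ 0.008 -0.004 -1.   ] w 0.999 gf 0.0 F [ 0.9 -0.3  1. ] q [-0.47  0.49  1.62 -0.    1.03  0.91]
```

```bash
python3 -m jog '[[100,0.005,0.018,0,0,0,6.8],[100,0.005,0.018,0,0,0,6.8],[100,0.005,0.018,0,0,0,6.8],[100,0.005,0.018,0,0,0,6.8],[100,0.005,0.018,0,0,0,6.8],[100,0.005,0.018,0,0,0,6.8],[100,0.005,0.018,0,0,0,6.8],[100,0.005,0.018,0,0,0,6.8],[100,0.005,0.018,0,0,0,6.8],[100,0.005,0.018,0,0,0,6.8],[100,0,0,-0.03,0,0,0],[100,0,0,0,0,0,0],[100,0,0,0,0,0,0],[100,0,0,0,0,0,0]]' && python3 h.py; python3 - <<'E'
from cell import cams
import cv2,numpy as np
from h import *
f=cams.grab_frame('top'); np.savez('top2.npz',**f); a=cv2.resize(f['image'][150:300,200:400,::-1],(533,400),interpolation=cv2.INTER_CUBIC); cv2.imwrite('pics/t2.png',a)
W=cloud(f); m=(np.hypot(W[...,0]-.5625,W[...,1]+.2705)<.035)&(W[...,2]>.0165)&(W[...,2]<.04); print('bat',*rect(W,m))
E
```

```text
clock: 9.0
tcp_pos: [0.6117, -0.0908, 0.0887]
tcp_rot: [-2.425, -1.996, 0.001]
wrist_force: [0.5, 0.6, 0.4]
width: 1.001
grasp_force: 0.0
t 9.0 tcp [ 0.6117 -0.0908  0.0887] yaw_y -11.1 z [-0.001  0.    -1.   ] w 1.001 gf 0.0 F [0.5 0.6 0.4] q [-0.17  0.51  1.67 -0.    0.96  0.03]
bat [ 562.4 -270.6] [49.  13.7] 10.5 91 20.0
```

View pics/t2.png

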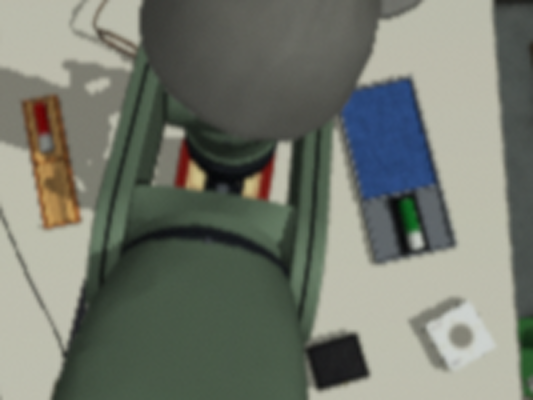

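The battery lies in the groove at (411,222), the red one is still in the rest, and the gripper is over the tin. I descend on it.

```bash
python3 -m jog '[[100,0.0035,0.001,-0.03,0,0,0],[100,0,0,-0.03,0,0,0],[100,0,0,-0.013,0,0,0],[100,0,0,0,0,0,0],[100,0,0,0,0,0,0],[60,0,0,0,0,0,0],[60,0,0,0,0,0,0],[60,0,0,0,0,0,0],[60,0,0,0,0,0,0],[60,0,0,0,0,0,0]]' 40 && python3 h.py
```

```text
clock: 9.88
tcp_pos: [0.6166, -0.0898, 0.0181]
tcp_rot: [2.423, 1.995, 0.004]
wrist_force: [-0.8, -1.1, 6.0]
width: 0.711
grasp_force: 43.2
t 9.88 tcp [ 0.6166 -0.0898  0.0181] yaw_y -11.05 z [ 0.004 -0.001 -1.   ] w 0.711 gf 43.2 F [-0.8 -1.1  6. ] q [-0.16  0.6   1.72 -0.    0.82  0.03]
```

```bash
python3 -m jog '[[60,0,0,0.03,0,0,0],[60,0,0,0.03,0,0,0],[60,0.0031,-0.0164,0,0,0,-6.8],[60,0.0031,-0.0164,0,0,0,-6.8],[60,0.0031,-0.0164,0,0,0,-6.8],[60,0.0031,-0.0164,0,0,0,-6.8],[60,0.0031,-0.0164,0,0,0,-6.8],[60,0.0031,-0.0164,0,0,0,-6.8],[60,0.0031,-0.0164,0,0,0,-6.8],[60,0.0031,-0.0164,0,0,0,-6.8],[60,0.0031,-0.0164,0,0,0,-6.8],[60,0.0031,-0.0164,0,0,0,-6.8],[60,0,0,0,0,0,0],[60,0,0,0,0,0,0],[60,0,0,0,0,0,0]]' && python3 h.py; python3 - <<'E'
from cell import cams
import cv2,numpy as np
f=cams.grab_frame('side'); cv2.imwrite('pics/s2.png',cv2.resize(f['image'][120:270,190:330,::-1],(560,600),interpolation=cv2.INTER_CUBIC))
E
```

```text
clock: 11.13
tcp_pos: [0.6461, -0.2528, 0.076]
tcp_rot: [-3.127, -0.302, 0.0]
wrist_force: [0.3, -0.5, -0.3]
width: 0.71
grasp_force: 44.3
t 11.13 tcp [ 0.6461 -0.2528  0.076 ] yaw_y -78.96 z [-0.  0. -1.] w 0.71 gf 44.3 F [ 0.3 -0.5 -0.3] q [-0.39  0.63  1.48  0.    1.03  0.99]
```

View pics/s2.png

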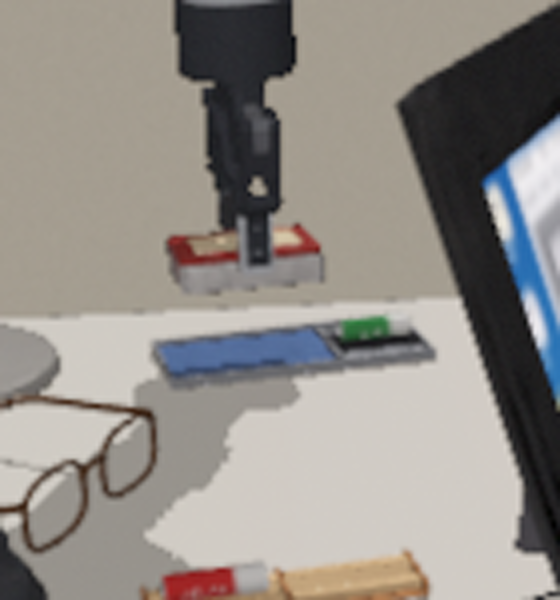

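The tin hangs level at (245,255) over the blue bay, with the battery in its groove behind it. I lower it now.

```bash
python3 -m jog '[[60,0.001,-0.001,-0.03,0,0,0],[60,0,0,-0.015,0,0,0],[60,0,0,-0.005,0,0,0],[60,0,0,-0.003,0,0,0],[60,0,0,0,0,0,0],[60,0,0,0,0,0,0],[60,0,0,0,0,0,0]]' && python3 h.py
```

```text
clock: 11.77
tcp_pos: [0.6482, -0.2545, 0.0242]
tcp_rot: [3.126, 0.3, 0.003]
wrist_force: [0.5, -0.2, -0.5]
width: 0.713
grasp_force: 44.3
t 11.77 tcp [ 0.6482 -0.2545  0.0242] yaw_y -79.03 z [ 0.002 -0.001 -1.   ] w 0.713 gf 44.3 F [ 0.5 -0.2 -0.5] q [-0.39  0.68  1.52 -0.    0.93  0.99]
```

```bash
python3 -m jog '[[60,0,0,-0.002,0,0,0],[60,0,0,-0.001,0,0,0],[60,0,0,0,0,0,0],[60,0,0,0,0,0,0]]' && python3 h.py
```

```text
clock: 12.1
tcp_pos: [0.648, -0.2546, 0.0212]
tcp_rot: [3.126, 0.3, 0.003]
wrist_force: [-1.2, 0.9, 6.0]
width: 0.708
grasp_force: 44.9
t 12.1 tcp [ 0.648  -0.2546  0.0212] yaw_y -79.05 z [ 0.002 -0.001 -1.   ] w 0.708 gf 44.9 F [-1.2  0.9  6. ] q [-0.39  0.69  1.52 -0.    0.93  0.99]
```

```bash
python3 -m jog '[[75,0,0,0,0,0,0],[85,0,0,0,0,0,0],[100,0,0,0,0,0,0],[100,0,0,0.02,0,0,0],[100,0,0,0.04,0,0,0],[100,0,0,0.02,0,0,0],[100,-0.0324,-0.0095,0,0,0,2.8],[100,-0.0324,-0.0095,0,0,0,2.8],[100,-0.0324,-0.0095,0,0,0,2.8],[100,-0.0324,-0.0095,0,0,0,2.8],[100,-0.0324,-0.0095,0,0,0,2.8],[100,-0.0324,-0.0095,0,0,0,2.7],[100,0,0,0,0,0,0],[100,0,0,0,0,0,0],[100,0,0,0,0,0,0]]' && python3 h.py; python3 - <<'E'
from cell import cams
from h import *
f=cams.grab_frame('top'); np.savez('top3.npz',**f); W=cloud(f)
m=(np.hypot(W[...,0]-.648,W[...,1]+.254)<.07)&(W[...,2]>.022)&(W[...,2]<.04); print('tin',*rect(W,m))
a=cv2.resize(f['image'][150:300,260:420,::-1],(640,600),interpolation=cv2.INTER_CUBIC); cv2.imwrite('pics/t3.png',a)
E
```

```text
clock: 13.35
tcp_pos: [0.4537, -0.3117, 0.1]
tcp_rot: [3.05, 0.749, 0.002]
wrist_force: [-0.1, 0.6, 0.9]
width: 1.001
grasp_force: 0.0
t 13.35 tcp [ 0.4537 -0.3117  0.1   ] yaw_y -62.41 z [ 0.001 -0.001 -1.   ] w 1.001 gf 0.0 F [-0.1  0.6  0.9] q [-0.62  0.41  1.82  0.    0.91  0.47]
tin [ 650.3 -256.4] [94.7 62.5] 11.3 833 28.9
```

View pics/t3.png

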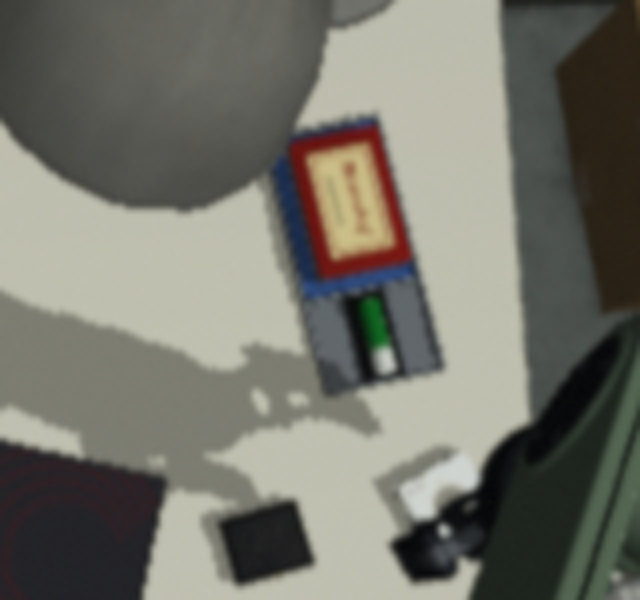

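The tin is seated in the bay (355,200) and the gripper is over the flips (440,485). I grasp the flips.

```bash
python3 -m jog '[[100,0,0,-0.04,0,0,0],[100,0,0,-0.03,0,0,0],[100,0,0,-0.016,0,0,0],[100,0,0,0,0,0,0],[100,0,0,0,0,0,0],[50,0,0,0,0,0,0],[50,0,0,0,0,0,0],[50,0,0,0,0,0,0],[50,0,0,0,0,0,0],[50,0,0,0,0,0,0],[50,0,0,0,0,0,0]]' 25 && python3 h.py
```

```text
clock: 14.32
tcp_pos: [0.454, -0.3119, 0.0153]
tcp_rot: [3.048, 0.75, 0.004]
wrist_force: [1.0, 2.2, 6.4]
width: 0.575
grasp_force: 26.7
t 14.32 tcp [ 0.454  -0.3119  0.0153] yaw_y -62.36 z [ 0.003 -0.002 -1.   ] w 0.575 gf 26.7 F [1.  2.2 6.4] q [-0.62  0.52  1.9   0.    0.71  0.47]
```

```bash
python3 -m jog '[[50,0,0,0.03,0,0,0],[50,0,0,0.04,0,0,0],[50,0.0325,0.00945,0,0,0,-2.8],[50,0.0325,0.00945,0,0,0,-2.7],[50,0.0325,0.00945,0,0,0,-2.7],[50,0.0325,0.00945,0,0,0,-2.8],[50,0.0325,0.00945,0,0,0,-2.7],[50,0.0325,0.00945,0,0,0,-2.7],[50,0,0,0,0,0,0],[50,0,0,0,0,0,0],[50,0,0,0,0,0,0],[50,0,0,-0.03,0,0,0],[50,0,0,0,0,0,0],[50,0,0,0,0,0,0],[50,0,0,0,0,0,0]]' && python3 h.py; python3 - <<'E'
from cell import cams
import cv2,numpy as np
f=cams.grab_frame('side'); cv2.imwrite('pics/s3.png',cv2.resize(f['image'][120:270,190:330,::-1],(560,600),interpolation=cv2.INTER_CUBIC))
E
```

```text
clock: 15.57
tcp_pos: [0.6473, -0.2553, 0.0545]
tcp_rot: [3.127, 0.306, -0.0]
wrist_force: [0.2, 0.2, -0.2]
width: 0.576
grasp_force: 26.4
t 15.57 tcp [ 0.6473 -0.2553  0.0545] yaw_y -78.8 z [-0. -0. -1.] w 0.576 gf 26.4 F [ 0.2  0.2 -0.2] q [-0.39  0.65  1.49 -0.    0.99  0.98]
```

View pics/s3.png

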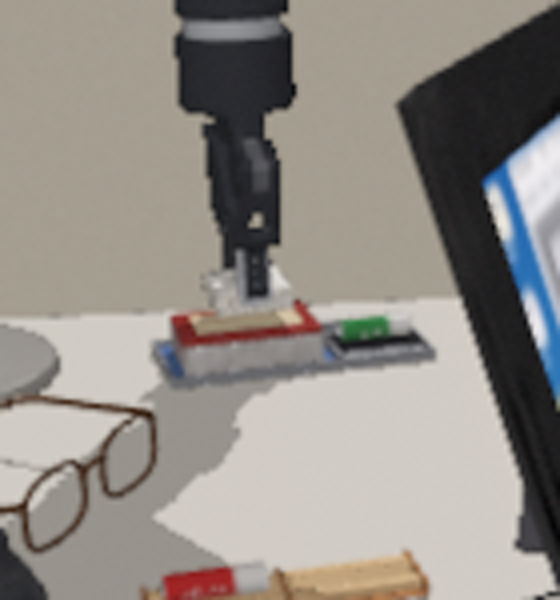

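The flips are centred over the tin at (247,290). I lower them.

```bash
python3 -m jog '[[50,0.001,0,-0.006,0,0,0],[50,0,0,-0.004,0,0,0],[50,0,0,-0.0015,0,0,0],[50,0,0,0,0,0,0],[50,0,0,0,0,0,0],[50,0,0,0,0,0,0]]' && python3 h.py
```

```text
clock: 16.12
tcp_pos: [0.6491, -0.2549, 0.0434]
tcp_rot: [3.126, 0.308, 0.001]
wrist_force: [-1.6, 0.1, 5.6]
width: 0.574
grasp_force: 27.0
t 16.12 tcp [ 0.6491 -0.2549  0.0434] yaw_y -78.74 z [ 0.001 -0.001 -1.   ] w 0.574 gf 27.0 F [-1.6  0.1  5.6] q [-0.39  0.67  1.5  -0.    0.97  0.98]
```

```bash
python3 -m jog '[[62,0,0,0,0,0,0],[70,0,0,0,0,0,0],[85,0,0,0,0,0,0],[100,0,0,0.01,0,0,0],[100,0,0,0.03,0,0,0],[100,0,0,0.03,0,0,0],[100,-0.0311,0.00875,0,0,0,0.5],[100,-0.0311,0.00875,0,0,0,0.5],[100,-0.0311,0.00875,0,0,0,0.5],[100,-0.0311,0.00875,0,0,0,0.5],[100,-0.0311,0.00875,0,0,0,0.5],[100,-0.0311,0.00875,0,0,0,0.5],[100,-0.0311,0.00875,0,0,0,0.2],[100,0,0,0,0,0,0],[100,0,0,0,0,0,0],[100,0,0,0,0,0,0]]' && python3 h.py; python3 - <<'E'
from cell import cams
from h import *
f=cams.grab_frame('top'); np.savez('top4.npz',**f); W=cloud(f)
m=(np.hypot(W[...,0]-.649,W[...,1]+.255)<.05)&(W[...,2]>.038)&(W[...,2]<.06); print('flips',*rect(W,m))
m=(np.hypot(W[...,0]-.649,W[...,1]+.255)<.07)&(W[...,2]>.022)&(W[...,2]<.06); print('tin',*rect(W,m))
a=cv2.resize(f['image'][150:300,260:420,::-1],(640,600),interpolation=cv2.INTER_CUBIC); cv2.imwrite('pics/t4.png',a)
E
```

```text
clock: 17.45
tcp_pos: [0.4325, -0.194, 0.1132]
tcp_rot: [3.115, 0.395, 0.004]
wrist_force: [1.1, -0.9, -0.0]
width: 1.002
grasp_force: 0.0
t 17.45 tcp [ 0.4325 -0.194   0.1132] yaw_y -75.56 z [ 0.003 -0.001 -1.   ] w 1.002 gf 0.0 F [ 1.1 -0.9 -0. ] q [-0.45  0.29  1.98 -0.    0.87  0.87]
flips [ 649.3 -257.7] [51.2 53.5] 11.3 403 45.0
tin [ 650.3 -256.2] [94.3 62.2] 10.5 835 32.7
```

View pics/t4.png

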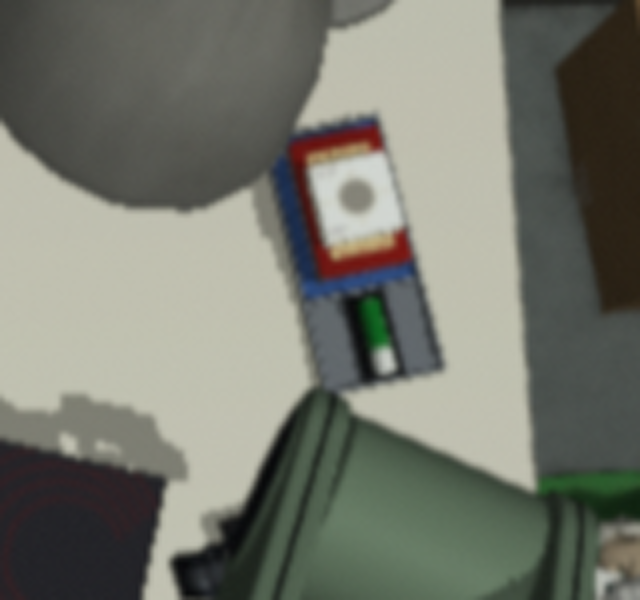

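Flips sit squarely on the tin at (357,197). Now I grasp the black case.

```bash
python3 -m jog '[[100,-0.001,0,-0.04,0,0,0],[100,0,0,-0.04,0,0,0],[100,0,0,-0.022,0,0,0],[100,0,0,0,0,0,0],[100,0,0,0,0,0,0],[50,0,0,0,0,0,0],[50,0,0,0,0,0,0],[50,0,0,0,0,0,0],[50,0,0,0,0,0,0],[50,0,0,0,0,0,0],[50,0,0,0,0,0,0]]' 25 && python3 h.py
```

```text
clock: 18.42
tcp_pos: [0.4316, -0.194, 0.012]
tcp_rot: [3.114, 0.395, 0.006]
wrist_force: [0.5, -0.5, 6.1]
width: 0.601
grasp_force: 26.3
t 18.42 tcp [ 0.4316 -0.194   0.012 ] yaw_y -75.55 z [ 0.004 -0.002 -1.   ] w 0.601 gf 26.3 F [ 0.5 -0.5  6.1] q [-0.45  0.44  2.09  0.    0.61  0.87]
```

```bash
python3 -m jog '[[50,0,0,0.025,0,0,0],[50,0,0,0.03,0,0,0],[50,0,0,0.03,0,0,0],[50,0.031,-0.0088,0,0,0,-0.5],[50,0.031,-0.0088,0,0,0,-0.5],[50,0.031,-0.0088,0,0,0,-0.5],[50,0.031,-0.0088,0,0,0,-0.5],[50,0.031,-0.0088,0,0,0,-0.5],[50,0.031,-0.0088,0,0,0,-0.5],[50,0.031,-0.0087,0,0,0,-0.2],[50,0,0,0,0,0,0],[50,0,0,0,0,0,0],[50,0,0,-0.03,0,0,0],[50,0,0,0,0,0,0],[50,0,0,0,0,0,0],[50,0,0,0,0,0,0]]' && python3 h.py; python3 - <<'E'
from cell import cams
import cv2,numpy as np
f=cams.grab_frame('side'); cv2.imwrite('pics/s4.png',cv2.resize(f['image'][120:270,190:330,::-1],(560,600),interpolation=cv2.INTER_CUBIC))
E
```

```text
clock: 19.75
tcp_pos: [0.6466, -0.2548, 0.0662]
tcp_rot: [3.126, 0.308, -0.0]
wrist_force: [-0.5, -0.1, -0.1]
width: 0.597
grasp_force: 27.0
t 19.75 tcp [ 0.6466 -0.2548  0.0662] yaw_y -78.76 z [-0. -0. -1.] w 0.597 gf 27.0 F [-0.5 -0.1 -0.1] q [-0.39  0.64  1.48 -0.    1.02  0.98]
```

View pics/s4.png

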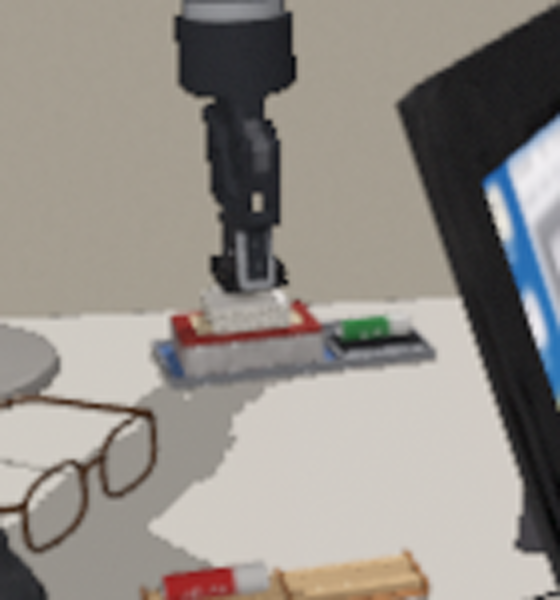

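The case hangs over the flips at (248,272), centred. I lower it about 11 mm.

```bash
python3 -m jog '[[50,0.001,-0.0005,-0.005,0,0,0],[50,0,0,-0.003,0,0,0],[50,0,0,-0.002,0,0,0],[50,0,0,0,0,0,0],[50,0,0,0,0,0,0],[50,0,0,0,0,0,0]]' && python3 h.py
```

```text
clock: 20.3
tcp_pos: [0.6483, -0.2556, 0.056]
tcp_rot: [3.126, 0.308, 0.001]
wrist_force: [-1.2, -0.4, 4.5]
width: 0.598
grasp_force: 27.6
t 20.3 tcp [ 0.6483 -0.2556  0.056 ] yaw_y -78.75 z [ 0. -0. -1.] w 0.598 gf 27.6 F [-1.2 -0.4  4.5] q [-0.39  0.65  1.49 -0.    1.    0.98]
```

Contact at the expected height, so I release and retreat clear of the stack.

```bash
python3 -m jog '[[64,0,0,0,0,0,0],[72,0,0,0,0,0,0],[85,0,0,0,0,0,0],[100,0,0,0.01,0,0,0],[100,0,0,0.03,0,0,0],[100,0,0,0.03,0,0,0],[100,-0.03,0.01,0.01,0,0,0],[100,-0.035,0.01,0,0,0,0],[100,-0.035,0.01,0,0,0,0],[100,-0.035,0.01,0,0,0,0],[100,-0.035,0.01,0,0,0,0],[100,-0.035,0.01,0,0,0,0],[100,0,0,0,0,0,0],[100,0,0,0,0,0,0],[100,0,0,0,0,0,0]]' && python3 h.py; python3 - <<'E'
from cell import cams
from h import *
f=cams.grab_frame('top'); W=cloud(f)
r=np.hypot(W[...,0]-.649,W[...,1]+.255)
for n,R,a,b in (('case',.05,.0525,.075),('flips+',.05,.038,.075),('tin+',.07,.022,.075)): print(n,*rect(W,(r<R)&(W[...,2]>a)&(W[...,2]<b)))
print('bat',*rect(W,(np.hypot(W[...,0]-.5625,W[...,1]+.2705)<.035)&(W[...,2]>.0165)&(W[...,2]<.04)))
a=cv2.resize(f['image'][150:300,200:420,::-1],(800,545),interpolation=cv2.INTER_CUBIC); cv2.imwrite('pics/t5.png',a)
E
```

```text
clock: 21.55
tcp_pos: [0.4444, -0.196, 0.1364]
tcp_rot: [3.125, 0.307, 0.004]
wrist_force: [0.7, -0.1, -0.6]
width: 0.998
grasp_force: 0.0
t 21.55 tcp [ 0.4444 -0.196   0.1364] yaw_y -78.76 z [ 0.003 -0.001 -1.   ] w 0.998 gf 0.0 F [ 0.7 -0.1 -0.6] q [-0.44  0.28  1.92 -0.    0.94  0.94]
case [ 648.5 -257.4] [44.6 51.6] 11.6 353 58.8
flips+ [ 649.3 -256.9] [51.3 52.3] 11.6 427 58.2
tin+ [ 640.4 -257.8] [115.3  61.9] 10.8 859 35.2
bat [ 562.  -270.5] [48.4 13.9] 11.6 90 20.4
```

View pics/t5.png

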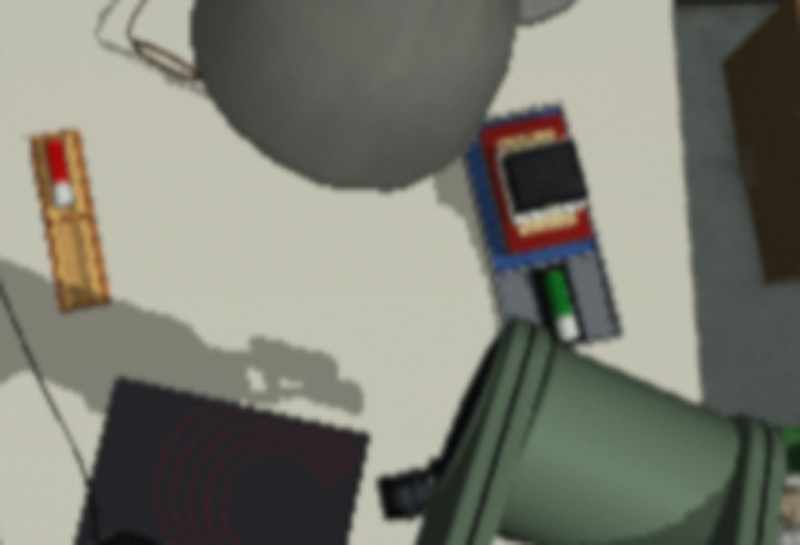

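The picture shows the stack in order, with case, flips and tin centred at (543,178). The green battery is in the groove at (560,300), and the red one is still in its rest at (58,170). I hand the job in.

```bash
python3 -c "
from cell import manip
print(manip.job_done())"
```

```text
the job is handed in; nothing more can be done
None
```

The job is handed in (no verdict came back): in the last image the tin, flips and case were stacked squarely in the blue bay, the green battery lay in the black groove, the red battery was still in its rest, and the arm never went near the blower.

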